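Hang the loaded sample basket on the spring balance

TASK

Take the wire basket of sample vials off the hook of the retort stand and hang it gently by its eye on the hook of the column spring balance so that it can be weighed. Carry it level and never set it down on the way. Let the balance take up the weight gradually, lowering until it carries all of it before you let go, so that the pointer neither jumps down nor springs back up and is never driven past the scale; leave the vials standing in the basket and the other things on the bench where they are.

Things in the scene. Friction and masses are not known exactly. Their poses are not given: they have to be found in the camera images.
- basket: Steel wire basket, 46 mm (x) by 100 mm (y), walls 25 mm high, with three loose vials in a row along y. Origin: centre of its underside, z up. A 5 mm wire bail from its ends (y = +-49) narrows to an upright eye: 25 mm wide in y, open along x, inverted-V top with the wire apex 120 mm above the origin. Above it a black grip block. Weight with vials 0.24 to 0.89 kg, not known beforehand.
- grip (a point): Point to grasp in the black grip block on top of the basket: 150 mm above the basket's origin. The block measures 34 mm along the basket's x, 14 mm along y and spans 122 to 170 mm above the origin; take it from above with the fingers closing along the basket's y, so they straddle the hook rod.
- eye (a point): Point in the basket's eye, 112.4 mm above the basket's origin, where the centre of the hook rod lies when the basket hangs on a hook (37.6 mm below grip).
- vial0: Capped glass vial, 25 mm diameter, 48 mm tall, loose in the basket at y = -31 mm. Origin at the centre of its underside, z up.
- vial1: The same, in the middle of the basket.
- vial2: The same, at y = +31 mm.
- stand: Retort stand, fixed: base plate 200 by 130 mm with a drip tray, 12 mm steel upright 412 mm tall at the origin (z = 0 on the bench), and an 8 mm hook rod projecting 150 mm along the stand's own -x, open end turned up. The basket starts hanging on it, its axes along the stand's. Stand and balance may be on either side, each turned by up to 0.35 rad.
- stand_hook (a point): Centre of the 8 mm rod in the bend of the stand's hook: 120 mm along the stand's -x, 255 mm above the bench. The bend is flat for 16 mm along x; towards the upright the rod rises 12 mm; the upturned end is 28 mm further along -x, its top 22 mm above this point, so the basket must rise at least 18 mm before it is drawn off along -x.
- balance: Column spring balance, fixed: base 200 by 140 mm, aluminium column 42 mm wide and 312 mm tall at the origin (z = 0 on the bench), with a sliding carriage that carries a pointer and a hook arm of the same shape as the stand's, projecting 150 mm along the balance's own -x, open end turned up.
- balance_hook (a point): Centre of the 8 mm rod in the bend of the balance's hook (same hook shape as the stand's); 120 mm along the balance's -x and 265 mm above the bench when unloaded. It moves down with the carriage.
- carriage (a joint): How far the balance's carriage and pointer have sunk, in m: 0 unloaded, grows downwards, sinks 10 mm per newton (spring 100 N/m, lightly damped); the scale ends at 0.095 m and the stop lies at 0.11 m. The whole load makes it sink 23 to 88 mm. Moving faster than 0.06 m/s counts as a jump.
- beaker: Empty glass beaker, 68 mm diameter, 90 mm tall, on the bench between the stands: to be left alone. Origin at the centre of its underside.
- jar_a: White plastic screw jar, 42 mm diameter, 45 mm tall: to be left alone. Origin at the centre of its underside.
- jar_b: A second such jar: to be left alone.
- meter: Grey hand-held meter, 150 by 62 by 28 mm, lying on the bench: to be left alone. Origin at the centre of its underside.
Not all that is in view belongs to the job. There is more than one size of the basket; the job needs the larger.

How it is judged:
By the outcome, as a careful person would: the job done as asked, in the order asked, and still so for the second after the job is handed in, with the robot touching nothing.
It also fails if it takes over 67 s, if anything falls off the work surface, if the arm or the gripper's body presses on something with over 40 N, if the wrist force passes 120 N, or if a joint passes its speed limit or range.

ROBOT

A 6-joint arm with a two-finger parallel gripper is mounted at the origin on the work surface. World frame = base frame: x ahead of the robot, y to its left, z up, the work surface at z = 0. Lengths are in m, angles in degrees, forces in N, time in s.
With the tool pointing down it reaches from about 0.4 to 0.825 m from the base axis. Payload 7 kg.
Tool frame: the origin (TCP) lies on the centre line of the jaws, within the pads' length; the fingertips stand 11 mm ahead of it and the grasp point (between the pads) lies 8 mm behind it; z points along the fingers, y is the line along which they close (so a half turn about z gives the same grasp; the last joint's range is limited). The gripper opens to 88 mm and grips with 3 to 60 N. Pads are 19 mm wide; open, the fingers measure 130 mm over their backs; the gripper's body (78 mm by 193 mm) begins 47 mm behind the grasp point.
Start: joints at [-50.357, 20.546, 0.682, 0, -70.136, -16.507], TCP at [0.265, -0.621, 0.238] pointing down, gripper open.
Joint ranges: [-176.03, 176.03], [-82.01, 121.73], [-58.28, 71.71], [-173.87, 95.51], [-174.79, -0.11], [-173.66, 173.66]. Speed limits (degrees/s): [136.94, 136.94, 172.46, 180, 180, 180].

INTERFACE

Orientations are given as [roll, pitch, yaw] about the fixed x, y, z axes, in that order (R = Rz(yaw) Ry(pitch) Rx(roll)).
In Python, from plant import r, capture, camera_model, job gives the robot as it stands.
- The arm moves only by the tool drive_tool, never from a script. Its argument "increments" is a list that holds one entry, the list of rows, each a list of 5 numbers: the gripper's target within -1 to 1 (fully open at 1, half-way at 0, shut at -1), then the shift along the tool's x, y, z scaled (see below), then the turn about the tool's z scaled (see below). In form: [[[gripper, tx, ty, tz, roll], ...]]. A call has 1 to 5 rows; each row is the pose to reach, as a shift and turn from the pose commanded when the call began, along the tool's axes at that moment, turning the shorter way round; what a row does not reach only later rows make up. The controller multiplies each number of a shift by 120 mm and each number of a turn by 360 degrees. A row lasts 1/8 s, in which the tool goes at most 62.5 mm and 10.7 degrees, less where a joint would pass 70% of its speed; a pose out of reach is approached as far as the arm can. A call with a number of a shift or a turn outside -1 to 1 is refused whole. A call with a gripper value outside its range is refused whole. The fingers move at their own pace and stop on an object; "squeeze" is the grip in N (left out, the last holds). Time passes only in rows, so rows that repeat a pose let the fingers close. It gives the time, the measured TCP pose, the force, the opening and the grip force at its end, in the units of the state.
- r.get_state(): the state, without advancing time (a new reading comes with each control period).
- capture(name): name is "scene" or "top" or "wrist"; returns the picture (420x560x3 uint8, red, green, blue); there is no depth.
- camera_model(name): a dict with "camera_matrix" (3x3 intrinsics, pixels), "rvec" (rotation vector, rad) and "tvec" (3), from world to camera coordinates, as OpenCV has them. Camera axes: x right, y down, z forward; pixel columns grow to the right and rows downward; lengths in m; the calibration is good to about 2 mm. A picture is of the moment at which its call begins: read the wrist's pose just before it. camera_model takes no time and is no camera call; for the wrist camera it gives the pose at the moment of the call.
- job.close_job(): hands the job in; it is judged then, once.
The state is a dict: "time_s": time; "joints": joint angles; "qd": joint speeds; "joint_torque": joint torques, N m; "tcp_pos": TCP position; "eef_rot": TCP orientation; "contact_force": force on the tool from outside, world axes, zero at the start; "moment": the same for the moment, N m; "gripper_width": finger opening in m; "gripper_force": force on a finger pad.
Only numpy, scipy, OpenCV 4.12 (cv2) and the standard library are available. Lean on these libraries where they do the work, as an engineer would, in place of code of your own. Each camera call takes 0.05 s, during which the arm holds its last target. There are 200 camera calls.

## Working session

There is one attempt and no reset: what is moved stays moved. The work goes in short steps, Python scripts to look and compute and a tool call to move; the robot and the scene stay as the last step left them, time stands still between calls to the robot, and variables do not carry over. Pictures are saved under pics/ and viewed, at most 10 in all, crops included, and the job is handed in when it is done.

Besides the shell and the picture viewer there is one more tool, called after "Emit:" as name(argument=value, ...), one argument or row to a line, values as JSON. drive_tool: Moves the arm, as the interface text tells. Its arguments: {"type":"object","properties":{"increments":{"type":"array"},"squeeze":{"type":"number"}},"required":["increments"]}

```bash
mkdir -p pics
python3 - <<'E'
from plant import r,capture,camera_model,job
import cv2
for n in("scene","top"):
    cv2.imwrite(f"pics/{n}0.png",cv2.resize(capture(n)[:,:,::-1],(800,600),interpolation=cv2.INTER_CUBIC))
    m=camera_model(n);print(n,m)
print(r.get_state())
E
```

```text
scene {'camera_matrix': array([[446.62747691,   0.        , 277.17115817],
       [  0.        , 446.62747691, 209.28642067],
       [  0.        ,   0.        ,   1.        ]]), 'rvec': array([ 2.28072439,  0.74782708, -0.3083097 ]), 'tvec': array([-0.4177809 , -0.07401495,  1.2980257 ])}
top {'camera_matrix': array([[463.07660676,   0.        , 281.68171858],
       [  0.        , 463.07660676, 212.54125983],
       [  0.        ,   0.        ,   1.        ]]), 'rvec': array([ 2.16041962, -2.16866677,  0.12535209]), 'tvec': array([0.02905941, 0.49993407, 1.43543598])}
{'time_s': 0.1, 'joints': array([-5.03573382e+01,  2.05891246e+01,  6.39001997e-01, -1.73429802e-02,
       -7.01361023e+01, -1.65067750e+01]), 'qd': array([ 0.09691944, -0.13389578,  0.14810897, -0.01113068, -0.05727171,
        0.02288113]), 'joint_torque': array([-1.30023684e-03, -5.84164166e+01,  2.93753207e+01,  7.01566458e+00,
        1.01702206e-02, -5.57185717e-05]), 'tcp_pos': array([ 0.26502364, -0.62033764,  0.2366972 ]), 'eef_rot': array([ 1.79912696e+02, -8.86885256e-03, -1.56870012e+02]), 'contact_force': array([ 0.47067463, -0.19040054, -0.15170437]), 'moment': array([-0.02310622,  0.01874084, -0.00428547]), 'gripper_force': 0.0, 'gripper_width': 0.0876758460129935}
```

View pics/scene0.png

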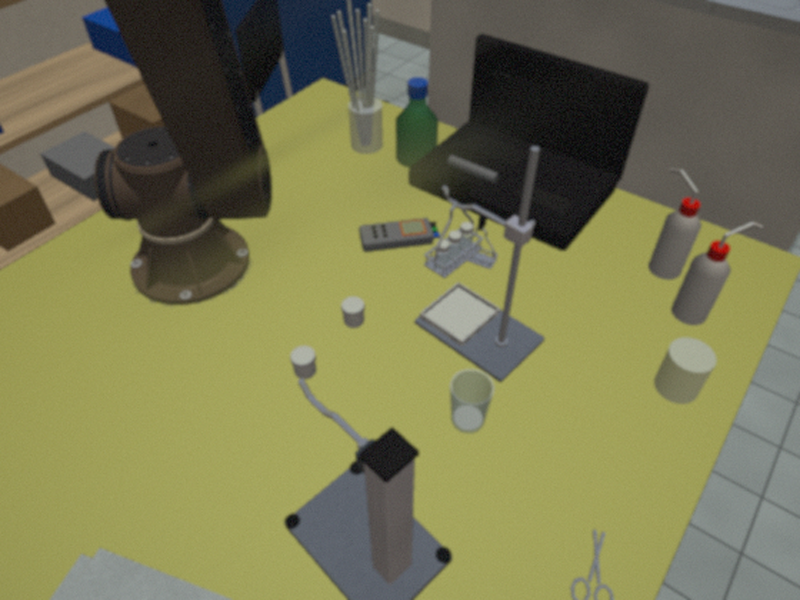

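View pics/top0.png

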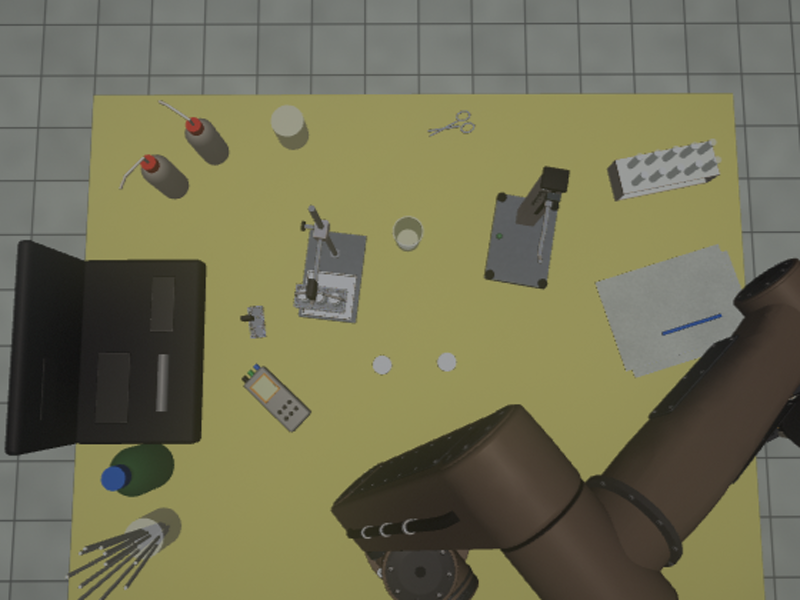

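```bash
cat > h.py <<'E'
import numpy as np,cv2
from plant import r,capture,camera_model,job
def pix2w(n,uv,z,m=None):
    m=m or camera_model(n);R=cv2.Rodrigues(m["rvec"])[0]
    p=cv2.undistortPoints(np.array([[uv]],float),m["camera_matrix"],None)[0,0]
    d=R.T@np.array([*p,1]);c=-R.T@m["tvec"];return c+d*(z-c[2])/d[2]
def w2pix(n,P,m=None):
    m=m or camera_model(n)
    return cv2.projectPoints(np.array(P,float).reshape(-1,3),m["rvec"],m["tvec"],m["camera_matrix"],None)[0][:,0]
E
python3 - <<'E'
from h import *
t=capture("top")[:,:,::-1]; s=capture("scene")[:,:,::-1]
# top crop x 160..270,y135..235 ; balance x 330..410,y110..210
a=cv2.resize(t[135:235,160:280],(480,400),interpolation=cv2.INTER_CUBIC)
b=cv2.resize(t[105:205,330:410],(320,400),interpolation=cv2.INTER_CUBIC)
cv2.imwrite("pics/c1.png",np.hstack([a,b]))
c=cv2.resize(s[95:275,280:390],(366,600),interpolation=cv2.INTER_CUBIC)
d=cv2.resize(s[250:420,190:320],(434,567),interpolation=cv2.INTER_CUBIC)
d=np.vstack([d,np.zeros((33,434,3),np.uint8)])
cv2.imwrite("pics/c2.png",np.hstack([c,d]))
E
```

```text
(no output)
```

View pics/c1.png

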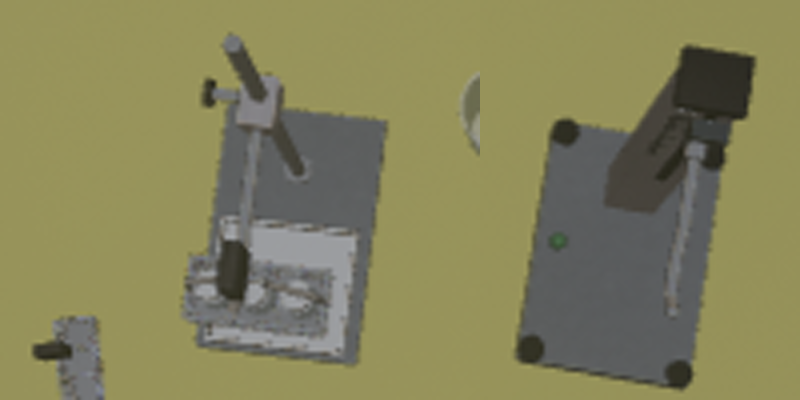

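View pics/c2.png

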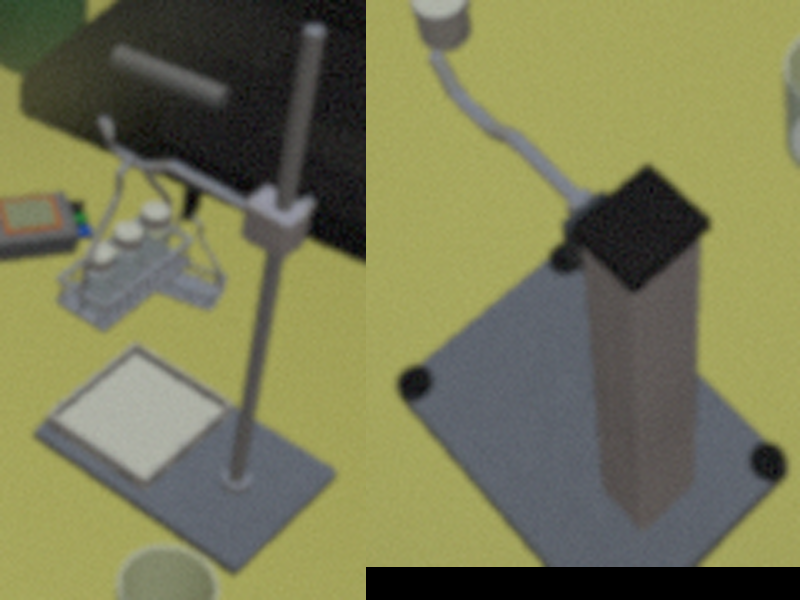

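```bash
cat > fit.py <<'E'
from h import *
from scipy.optimize import least_squares
T=lambda u,v,ox,oy,s=4:(ox+(u+.5)/s-.5,oy+(v+.5)/s-.5)
st=[("top",T(233,42,160,135),(0,0,.412)),("top",T(302,172,160,135),(0,0,.01)),
("scene",T(315,28,280,95,3.33),(0,0,.412)),("scene",T(237,480,280,95,3.33),(0,0,.01)),("scene",T(104,121,280,95,3.33),(-.148,0,.277))]
ba=[("top",T(235,83,330,105),(0,0,.314)),("top",T(191,312,330,105),(-.148,0,.287)),
("scene",T(276,228,190,250,3.337),(0,0,.314)),("scene",T(70,52,190,250,3.337),(-.148,0,.287))]
def P(p,q):
    c,s=np.cos(p[2]),np.sin(p[2]);return np.array([p[0]+c*q[0]-s*q[1],p[1]+s*q[0]+c*q[1],q[2]])
for nm,obs,h in(("stand",st,.255),("bal",ba,.265)):
    x0=[*pix2w(obs[0][0],obs[0][1],obs[0][2][2])[:2],0]
    f=lambda p:np.concatenate([w2pix(n,P(p,q))[0]-uv for n,uv,q in obs])
    s=least_squares(f,x0,loss="soft_l1");print(nm,s.x[:2].round(4),np.degrees(s.x[2]).round(2),f(s.x).reshape(-1,2).round(1).tolist(),"hook",P(s.x,(-.12,0,h)).round(4))
for z in(.285,.313): print("grip top z",z,pix2w("top",T(235,262,160,135),z))
for n,uv,z in(("beaker",(408,233),.09),("jar",(382,365),.045),("jar",(447,362),.045)):print(n,pix2w("top",(uv[0]*.7,uv[1]*.7),z))
E
python3 fit.py
```

```text
stand [0.6181 0.1792] -6.18 [[-0.2, -0.2], [-0.7, -0.6], [-0.0, 0.1], [-0.5, 1.1], [-0.5, -0.8]] hook [0.4988 0.1921 0.255 ]
bal [ 0.6967 -0.2507] -10.37 [[0.3, -0.9], [0.4, -0.9], [-0.9, -3.4], [0.4, 0.2]] hook [ 0.5786 -0.2291  0.265 ]
grip top z 0.285 [0.50413327 0.19300297 0.285     ]
grip top z 0.313 [0.5001808  0.18922668 0.313     ]
beaker [0.64543176 0.01473174 0.09      ]
jar [0.36464263 0.07188472 0.045     ]
jar [ 0.37056415 -0.06887697  0.045     ]
```

Emit:
drive_tool(
  increments=[
    [[1, 0, 0, -0.5, 0.03], [1, 0, 0, -1, 0.06], [1, 0, 0, -1, 0.0814], [1, 0, 0, -1, 0.0814]],
  ],
)

```text
time_s: 0.7
tcp_pos: [0.2653, -0.6205, 0.3576]
eef_rot: [180.0, 0.0, 173.9]
contact_force: [0.3, 0.2, -1.1]
gripper_width: 0.0877
gripper_force: 0.0
```

Emit:
drive_tool(
  increments=[
    [[1, -0.08, 0.4, -0.36, 0], [1, -0.17, 0.9, -0.36, 0], [1, -0.17, 1, -0.36, 0]],
  ],
)

```text
time_s: 1.08
tcp_pos: [0.2989, -0.5009, 0.401]
eef_rot: [180.0, 0.0, 174.2]
contact_force: [0.9, -0.7, -0.1]
gripper_width: 0.088
gripper_force: 0.0
```

Emit:
drive_tool(
  increments=[
    [[1, -0.08, 0.5, 0, 0], [1, -0.17, 1, 0, 0]],
  ],
)

```text
time_s: 1.32
tcp_pos: [0.3313, -0.3852, 0.3991]
eef_rot: [179.9, -0.2, 173.9]
contact_force: [0.7, 0.2, 0.7]
gripper_width: 0.0879
gripper_force: 0.0
```

Emit:
drive_tool(
  increments=[
    [[1, -0.08, 0.5, 0, 0], [1, -0.17, 1, 0, 0]],
  ],
)

```text
time_s: 1.58
tcp_pos: [0.3645, -0.2678, 0.3996]
eef_rot: [180.0, -0.1, 174.0]
contact_force: [1.1, -0.5, 0.5]
gripper_width: 0.0878
gripper_force: 0.0
```

Emit:
drive_tool(
  increments=[
    [[1, -0.08, 0.5, 0, 0], [1, -0.17, 1, 0, 0]],
  ],
)

```text
time_s: 1.82
tcp_pos: [0.3976, -0.1506, 0.3999]
eef_rot: [-180.0, -0.1, 174.0]
contact_force: [1.2, -0.7, 0.4]
gripper_width: 0.0874
gripper_force: 0.0
```

Emit:
drive_tool(
  increments=[
    [[1, -0.08, 0.5, 0, 0], [1, -0.17, 1, 0, 0]],
  ],
)

```text
time_s: 2.08
tcp_pos: [0.4309, -0.0334, 0.4]
eef_rot: [-180.0, -0.1, 174.0]
contact_force: [1.1, -0.3, -1.0]
gripper_width: 0.0881
gripper_force: 0.0
```

Emit:
drive_tool(
  increments=[
    [[1, -0.08, 0.5, 0, 0], [1, -0.18, 1, 0, 0]],
  ],
)

```text
time_s: 2.33
tcp_pos: [0.4653, 0.0837, 0.4]
eef_rot: [-180.0, -0.1, 174.0]
contact_force: [1.3, -0.2, 1.7]
gripper_width: 0.0876
gripper_force: 0.0
```

Emit:
drive_tool(
  increments=[
    [[1, -0.08, 0.5, 0, 0], [1, -0.18, 0.93, 0, 0], [1, -0.18, 0.93, 0, 0], [1, -0.18, 0.93, 0, 0], [1, -0.18, 0.93, 0, 0]],
  ],
)

```text
time_s: 2.95
tcp_pos: [0.4987, 0.1895, 0.4007]
eef_rot: [-180.0, -0.0, 173.8]
contact_force: [0.4, -0.2, 0.4]
gripper_width: 0.0876
gripper_force: 0.0
```

Run:
```python
from h import *
s=r.get_state();m=camera_model("wrist");im=capture("wrist")
print(s["tcp_pos"],s["eef_rot"])
im=im[:,:,::-1].copy()
c,sn=np.cos(np.radians(-6.18)),np.sin(np.radians(-6.18))
for dx,dy in((.017,.007),(.017,-.007),(-.017,-.007),(-.017,.007)):
    q=w2pix("wrist",[.4988+c*dx-sn*dy,.1921+sn*dx+c*dy,.3126],m)[0];print(q)
np.save("wm.npy",m,allow_pickle=True)
cv2.imwrite("pics/w1.png",cv2.resize(im,(800,600),interpolation=cv2.INTER_CUBIC))
```

```text
[0.4987312  0.18947027 0.40073106] [-1.79988702e+02 -5.84644431e-03  1.73829238e+02]
[290.03354712 235.58579423]
[270.82974491 235.57708909]
[270.65117986 189.9709623 ]
[290.55898326 189.9805776 ]
```

View pics/w1.png

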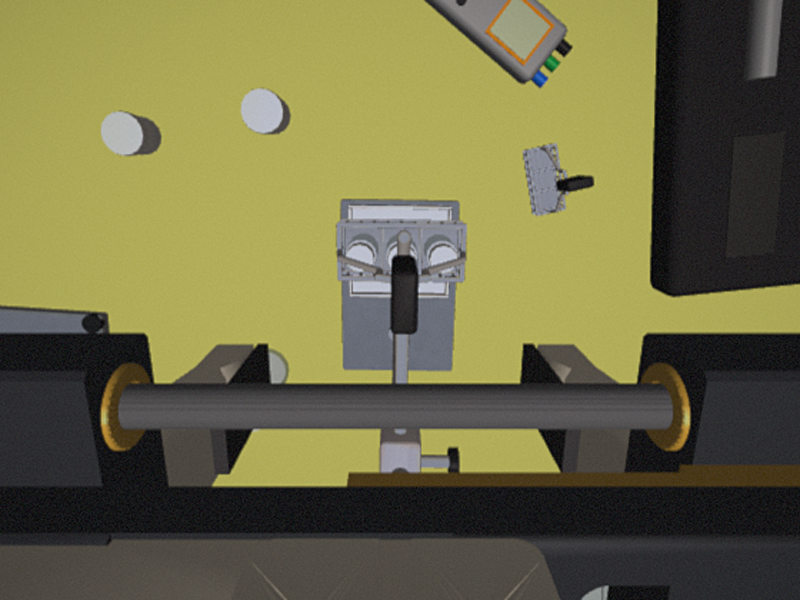

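Emit:
drive_tool(
  increments=[
    [[1, 0, 0.037, 0.25, 0], [1, 0, 0.037, 0.5, 0], [1, 0, 0.037, 0.75, 0], [1, 0, 0.037, 0.967, 0], [1, 0, 0.037, 0.967, 0]],
  ],
)

```text
time_s: 3.62
tcp_pos: [0.4985, 0.1935, 0.2835]
eef_rot: [-179.9, -0.1, 173.8]
contact_force: [0.0, 0.1, 1.1]
gripper_width: 0.0875
gripper_force: 0.0
```

Emit:
drive_tool(
  increments=[
    [[-0.4, 0, 0, 0, 0], [-0.55, 0, 0, 0, 0], [-0.7, 0, 0, 0, 0], [-0.85, 0, 0, 0, 0], [-1, 0, 0, 0, 0]],
  ],
  squeeze=45,
)

```text
time_s: 4.25
tcp_pos: [0.4994, 0.1949, 0.2848]
eef_rot: [180.0, 0.0, 173.8]
contact_force: [0.7, 0.2, 0.2]
gripper_width: 0.0433
gripper_force: 0.0
```

Emit:
drive_tool(
  increments=[
    [[-1, 0, 0, 0, 0], [-1, 0, 0, 0, 0], [-1, 0, 0, 0, 0]],
  ],
)

```text
time_s: 4.62
tcp_pos: [0.4993, 0.1944, 0.2848]
eef_rot: [-179.9, -0.0, 173.8]
contact_force: [-0.4, -7.5, 2.2]
gripper_width: 0.0142
gripper_force: 45.1
```

Emit:
drive_tool(
  increments=[
    [[-1, 0, 0, -0.03, 0], [-1, 0, 0, -0.08, 0], [-1, 0, 0, -0.14, 0], [-1, 0, 0, -0.2, 0], [-1, 0, 0, -0.23, 0]],
  ],
)

```text
time_s: 5.25
tcp_pos: [0.4995, 0.1951, 0.313]
eef_rot: [180.0, 0.0, 173.8]
contact_force: [-0.0, 0.0, -6.1]
gripper_width: 0.0139
gripper_force: 45.0
```

Emit:
drive_tool(
  increments=[
    [[-1, 0, 0, 0, 0], [-1, 0, 0, 0, 0]],
  ],
)

```text
time_s: 5.5
tcp_pos: [0.4992, 0.1948, 0.3121]
eef_rot: [-180.0, -0.0, 173.8]
contact_force: [-0.1, -0.6, -5.5]
gripper_width: 0.0138
gripper_force: 45.0
```

Run:
```python
from h import *
s=r.get_state();print({k:s[k] for k in("time_s","tcp_pos","eef_rot","contact_force","moment","gripper_width","gripper_force")})
im=capture("scene")[:,:,::-1]; w=capture("wrist")[:,:,::-1]
a=cv2.resize(im[95:255,270:400],(390,480),interpolation=cv2.INTER_CUBIC)
b=cv2.resize(w[110:260,210:340],(410,480),interpolation=cv2.INTER_CUBIC)
cv2.imwrite("pics/l1.png",np.hstack([a,b]))
```

```text
{'time_s': 5.5, 'tcp_pos': array([0.49921569, 0.19484195, 0.31207118]), 'eef_rot': array([-1.79991461e+02, -2.15903341e-02,  1.73828897e+02]), 'contact_force': array([-0.12976915, -0.55511019, -5.45446661]), 'moment': array([-0.05609477, -0.01494329, -0.01189679]), 'gripper_width': 0.01375773872417882, 'gripper_force': 44.98823046684265}
```

View pics/l1.png

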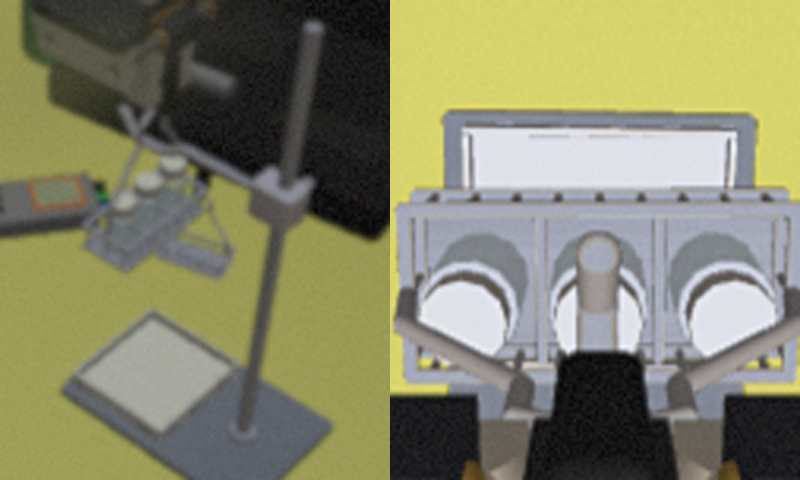

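Emit:
drive_tool(
  increments=[
    [[-1, 0.04, 0, 0, 0], [-1, 0.13, 0, 0, 0], [-1, 0.26, 0, 0, 0], [-1, 0.4, 0, 0, 0], [-1, 0.5, 0, 0, 0]],
  ],
)

```text
time_s: 6.22
tcp_pos: [0.4383, 0.2014, 0.3126]
eef_rot: [180.0, 0.0, 173.9]
contact_force: [-0.3, -0.1, -5.1]
gripper_width: 0.0137
gripper_force: 45.0
```

Emit:
drive_tool(
  increments=[
    [[-1, 0.03, -0.06, -0.02, 0], [-1, 0.03, -0.2, -0.05, 0], [-1, 0.03, -0.4, -0.08, 0], [-1, 0.03, -0.65, -0.09, 0], [-1, 0.0, -0.9, -0.09, 0]],
  ],
)

```text
time_s: 6.85
tcp_pos: [0.4278, 0.0916, 0.3236]
eef_rot: [180.0, 0.0, 173.8]
contact_force: [0.8, 0.7, -5.1]
gripper_width: 0.0139
gripper_force: 45.0
```

Emit:
drive_tool(
  increments=[
    [[-1, -0.05, -0.2, 0, 0], [-1, -0.1, -0.4, 0, 0], [-1, -0.15, -0.6, 0, 0], [-1, -0.2, -0.8, 0, 0], [-1, -0.25, -1, 0, 0]],
  ],
)

```text
time_s: 7.48
tcp_pos: [0.4445, -0.0309, 0.3234]
eef_rot: [-180.0, 0.0, 173.8]
contact_force: [0.7, -0.2, -6.2]
gripper_width: 0.0142
gripper_force: 45.0
```

Emit:
drive_tool(
  increments=[
    [[-1, -0.05, -0.2, 0, 0.002], [-1, -0.1, -0.4, 0, 0.005], [-1, -0.15, -0.55, 0, 0.008], [-1, -0.2, -0.65, 0, 0.0117], [-1, -0.22, -0.7, 0, 0.0117]],
  ],
)

```text
time_s: 8.1
tcp_pos: [0.4621, -0.1161, 0.3231]
eef_rot: [-180.0, -0.0, 169.5]
contact_force: [0.3, 0.4, -7.2]
gripper_width: 0.0136
gripper_force: 45.0
```

Run:
```python
from h import *
s=r.get_state();print({k:s[k] for k in("time_s","tcp_pos","eef_rot","contact_force","moment","gripper_width","gripper_force")})
m=camera_model("wrist");w=capture("wrist")[:,:,::-1].copy()
import pickle;pickle.dump((m,s),open("wb.pkl","wb"))
b=np.radians(-10.37);o=np.array([.6967,-.2507])
for x,z in((-.148,.287),(-.12,.269),(0,.314)):print(x,w2pix("wrist",[*(o+np.array([np.cos(b),np.sin(b)])*x),z],m)*800/560)
cv2.imwrite("pics/w2.png",cv2.resize(w,(800,600),interpolation=cv2.INTER_CUBIC))
```

```text
{'time_s': 8.1, 'tcp_pos': array([ 0.46214871, -0.11610118,  0.32313659]), 'eef_rot': array([-1.79997814e+02, -5.66105065e-03,  1.69521667e+02]), 'contact_force': array([ 0.29640738,  0.40212691, -7.21042067]), 'moment': array([-0.10436896, -0.08683517, -0.00456951]), 'gripper_width': 0.01363573050296328, 'gripper_force': 44.98700022697449}
-0.148 [[197.72226393 562.91395205]]
-0.12 [[217.47887493 580.33001217]]
0 [[208.50550614 861.0697145 ]]
```

View pics/w2.png

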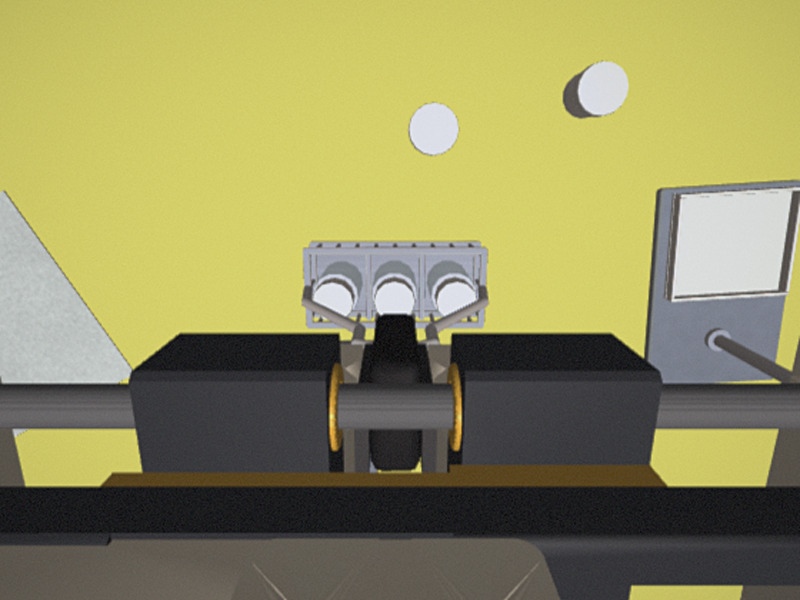

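Emit:
drive_tool(
  increments=[
    [[-1, -0.03, -0.1, 0, 0], [-1, -0.12, -0.3, 0, 0], [-1, -0.28, -0.5, 0, 0], [-1, -0.45, -0.7, 0, 0], [-1, -0.58, -0.75, 0, 0]],
  ],
)

```text
time_s: 8.78
tcp_pos: [0.515, -0.2172, 0.3229]
eef_rot: [-180.0, -0.0, 169.6]
contact_force: [0.2, -0.4, -5.9]
gripper_width: 0.0136
gripper_force: 45.0
```

Emit:
drive_tool(
  increments=[
    [[-1, 0, 0, 0, 0], [-1, 0, 0, 0, 0]],
  ],
)

```text
time_s: 9.02
tcp_pos: [0.5143, -0.2155, 0.3229]
eef_rot: [180.0, -0.0, 169.6]
contact_force: [0.4, -0.1, -5.4]
gripper_width: 0.0137
gripper_force: 45.0
```

Run:
```python
from h import *
s=r.get_state();print({k:s[k] for k in("time_s","tcp_pos","eef_rot","contact_force","moment")})
m=camera_model("wrist");t=capture("top")[:,:,::-1]; c=capture("scene")[:,:,::-1]
print(w2pix("scene",[s["tcp_pos"]-[0,0,.0298],[.551,-.224,.287]]),w2pix("top",[s["tcp_pos"]-[0,0,.0298],[.551,-.224,.287]]))
a=cv2.resize(c[230:380,160:310],(400,400),interpolation=cv2.INTER_CUBIC)
b=cv2.resize(t[100:250,310:460],(400,400),interpolation=cv2.INTER_CUBIC)
cv2.imwrite("pics/a1.png",np.hstack([a,b]))
```

```text
{'time_s': 9.025, 'tcp_pos': array([ 0.51428327, -0.21545821,  0.32289534]), 'eef_rot': array([ 1.79988026e+02, -4.26537113e-02,  1.69647263e+02]), 'contact_force': array([ 0.36691924, -0.12812259, -5.36873187]), 'moment': array([-0.03484631, -0.03872162, -0.02573016])}
[[197.86616813 249.54450424]
 [211.0146922  265.41158143]] [[375.32238014 195.25937913]
 [377.73296697 181.72806018]]
```

View pics/a1.png

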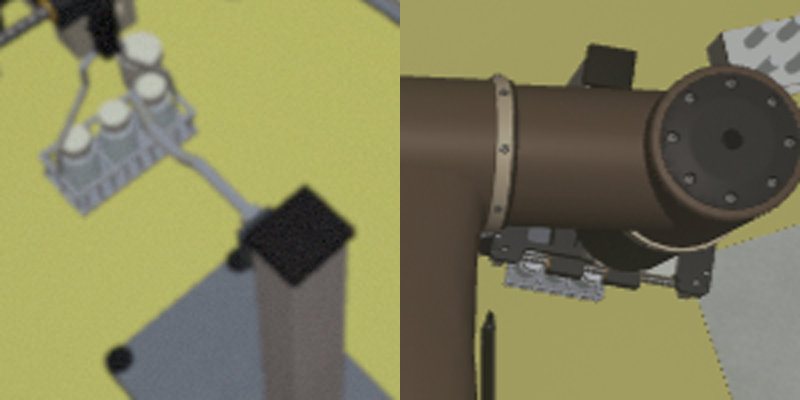

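Emit:
drive_tool(
  increments=[
    [[-1, -0.05, 0, 0, 0], [-1, -0.15, -0.01, 0, 0], [-1, -0.28, -0.01, 0, 0], [-1, -0.42, -0.01, 0, 0], [-1, -0.55, -0.01, 0, 0]],
  ],
)

```text
time_s: 9.75
tcp_pos: [0.5806, -0.2293, 0.3226]
eef_rot: [-180.0, -0.0, 169.6]
contact_force: [-0.2, -0.4, -5.4]
gripper_width: 0.0139
gripper_force: 45.0
```

Emit:
drive_tool(
  increments=[
    [[-1, 0, 0, 0, 0], [-1, 0, 0, 0, 0]],
  ],
)

```text
time_s: 10.0
tcp_pos: [0.5792, -0.2291, 0.3227]
eef_rot: [-180.0, -0.1, 169.6]
contact_force: [0.7, 0.5, -5.8]
gripper_width: 0.014
gripper_force: 45.0
```

Run:
```python
from h import *
s=r.get_state();print({k:s[k] for k in("time_s","tcp_pos","eef_rot","contact_force","moment")})
m=camera_model("wrist");w=capture("wrist")[:,:,::-1]; c=capture("scene")[:,:,::-1]
print(w2pix("wrist",[.551,-.224,.287],m),w2pix("scene",[s["tcp_pos"]-[0,0,.0298]]))
a=cv2.resize(c[220:370,170:320],(400,400),interpolation=cv2.INTER_CUBIC)
b=cv2.resize(w[110:260,205:355],(400,400),interpolation=cv2.INTER_CUBIC)
cv2.imwrite("pics/a2.png",np.hstack([a,b]))
```

```text
{'time_s': 10.0, 'tcp_pos': array([ 0.57924329, -0.22909274,  0.32267772]), 'eef_rot': array([-1.79998193e+02, -5.76657897e-02,  1.69611354e+02]), 'contact_force': array([ 0.65680721,  0.54858331, -5.81498491]), 'moment': array([-0.05629615, -0.01492272,  0.01820261])}
[[276.72201456 190.00394727]] [[221.48977832 273.65968229]]
```

View pics/a2.png

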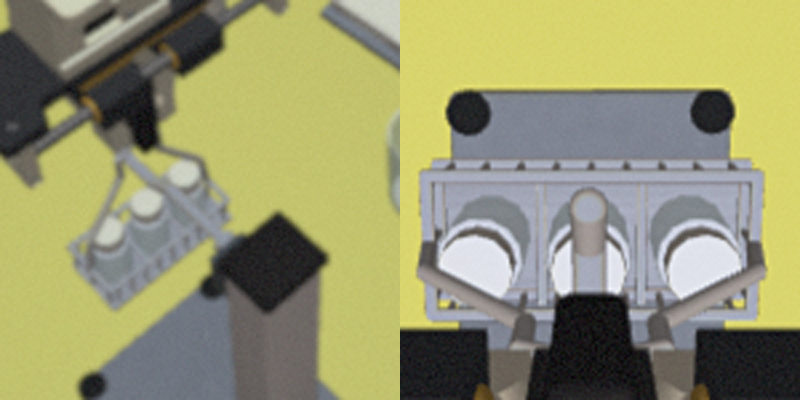

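Emit:
drive_tool(
  increments=[
    [[-1, 0, -0.01, 0.03, 0], [-1, 0, -0.01, 0.07, 0], [-1, 0, -0.01, 0.11, 0], [-1, 0, -0.01, 0.15, 0], [-1, 0, -0.01, 0.18, 0]],
  ],
)

```text
time_s: 10.72
tcp_pos: [0.5789, -0.2302, 0.301]
eef_rot: [-180.0, -0.0, 169.6]
contact_force: [-0.6, -0.5, -4.2]
gripper_width: 0.0138
gripper_force: 45.0
```

Emit:
drive_tool(
  increments=[
    [[-1, 0, 0, 0.02, 0], [-1, 0, 0, 0.04, 0], [-1, 0, 0, 0.06, 0], [-1, 0, 0, 0.08, 0], [-1, 0, 0, 0.1, 0]],
  ],
)

```text
time_s: 11.35
tcp_pos: [0.5791, -0.2302, 0.2895]
eef_rot: [-180.0, 0.0, 169.6]
contact_force: [0.8, -0.4, -5.0]
gripper_width: 0.0134
gripper_force: 45.0
```

Emit:
drive_tool(
  increments=[
    [[-1, 0, 0, 0.025, 0], [-1, 0, 0, 0.05, 0], [-1, 0, 0, 0.075, 0], [-1, 0, 0, 0.1, 0], [-1, 0, 0, 0.125, 0]],
  ],
)

```text
time_s: 11.98
tcp_pos: [0.5791, -0.2303, 0.2745]
eef_rot: [-180.0, 0.0, 169.6]
contact_force: [0.2, 0.6, -3.0]
gripper_width: 0.0139
gripper_force: 45.0
```

Emit:
drive_tool(
  increments=[
    [[-1, 0, 0, 0.025, 0], [-1, 0, 0, 0.05, 0], [-1, 0, 0, 0.075, 0], [-1, 0, 0, 0.1, 0], [-1, 0, 0, 0.125, 0]],
  ],
)

```text
time_s: 12.6
tcp_pos: [0.5791, -0.2303, 0.2595]
eef_rot: [-180.0, 0.0, 169.6]
contact_force: [0.1, 0.4, -1.8]
gripper_width: 0.0138
gripper_force: 45.0
```

Emit:
drive_tool(
  increments=[
    [[-1, 0, 0, 0.02, 0], [-1, 0, 0, 0.04, 0], [-1, 0, 0, 0.06, 0], [-1, 0, 0, 0.08, 0], [-1, 0, 0, 0.09, 0]],
  ],
)

```text
time_s: 13.22
tcp_pos: [0.5791, -0.2302, 0.2487]
eef_rot: [-180.0, 0.0, 169.6]
contact_force: [-0.4, 0.6, -0.4]
gripper_width: 0.0143
gripper_force: 45.0
```

Run:
```python
from h import *
f=[];
for i in range(12):
    capture("scene");s=r.get_state();f.append([*s["contact_force"],s["tcp_pos"][2]])
print(np.mean(f,0),np.std(f,0),s["time_s"])
```

```text
[-0.12169061  0.63930788 -1.2214406   0.2487845 ] [4.90420517e-01 4.80123911e-01 3.02621741e-01 9.30960803e-05] 13.825
```

Emit:
drive_tool(
  increments=[
    [[-1, 0, 0, 0.02, 0], [-1, 0, 0, 0.04, 0], [-1, 0, 0, 0.06, 0], [-1, 0, 0, 0.08, 0], [-1, 0, 0, 0.09, 0]],
  ],
)

```text
time_s: 14.45
tcp_pos: [0.5791, -0.2302, 0.2378]
eef_rot: [-180.0, 0.0, 169.6]
contact_force: [1.2, -0.0, 0.3]
gripper_width: 0.0139
gripper_force: 45.0
```

Run:
```python
from h import *
f=[];
for i in range(40):
    capture("scene");s=r.get_state();f.append([*s["contact_force"],s["tcp_pos"][2]])
print(np.mean(f,0),np.std(f,0)/6.3,s["time_s"])
```

```text
[0.48141278 0.52069998 0.03199989 0.23795061] [8.94953742e-02 8.47068683e-02 7.08057136e-02 9.01953185e-06] 16.45
```

Emit:
drive_tool(
  increments=[
    [[-1, 0, 0, 0, 0], [-1, 0, 0, 0, 0]],
  ],
  squeeze=10,
)

```text
time_s: 16.7
tcp_pos: [0.579, -0.23, 0.2378]
eef_rot: [180.0, -0.0, 169.6]
contact_force: [1.8, 1.4, 0.5]
gripper_width: 0.0137
gripper_force: 10.0
```

Emit:
drive_tool(
  increments=[
    [[-1, 0, 0, 0, 0], [-1, 0, 0, 0, 0]],
  ],
  squeeze=3,
)

```text
time_s: 16.95
tcp_pos: [0.579, -0.2301, 0.2379]
eef_rot: [180.0, -0.0, 169.6]
contact_force: [1.2, 3.4, 0.2]
gripper_width: 0.0144
gripper_force: 3.0
```

Emit:
drive_tool(
  increments=[
    [[-0.7, 0, 0, 0, 0], [-0.5, 0, 0, 0, 0], [0, 0, 0, 0, 0], [0.5, 0, 0, 0, 0], [1, 0, 0, 0, 0]],
  ],
)

```text
time_s: 17.58
tcp_pos: [0.579, -0.2304, 0.2379]
eef_rot: [-180.0, -0.0, 169.6]
contact_force: [0.5, 0.4, 0.6]
gripper_width: 0.0461
gripper_force: 0.0
```

Emit:
drive_tool(
  increments=[
    [[1, 0, 0, 0, 0], [1, 0, 0, 0, 0], [1, 0, 0, 0, 0], [1, 0, 0, 0, 0], [1, 0, 0, 0, 0]],
  ],
)

```text
time_s: 18.2
tcp_pos: [0.579, -0.2302, 0.2379]
eef_rot: [180.0, -0.0, 169.6]
contact_force: [-0.1, 0.3, 0.2]
gripper_width: 0.0871
gripper_force: 0.0
```

Released without force change. Retreat straight up.

Emit:
drive_tool(
  increments=[
    [[1, 0, 0, -0.1, 0], [1, 0, 0, -0.3, 0], [1, 0, 0, -0.6, 0], [1, 0, 0, -0.9, 0], [1, 0, 0, -1, 0]],
  ],
)

```text
time_s: 18.82
tcp_pos: [0.5797, -0.2306, 0.3617]
eef_rot: [-180.0, 0.3, 169.6]
contact_force: [0.2, 0.1, 0.5]
gripper_width: 0.0876
gripper_force: 0.0
```

Emit:
drive_tool(
  increments=[
    [[1, 0, 0, -0.2, 0], [1, 0, 0, -0.3, 0], [1, 0.4, 0, -0.4, 0], [1, 0.8, 0, -0.4, 0], [1, 1, 0, -0.4, 0]],
  ],
)

```text
time_s: 19.45
tcp_pos: [0.4589, -0.2083, 0.4064]
eef_rot: [180.0, 0.1, 169.6]
contact_force: [0.4, -0.2, 0.6]
gripper_width: 0.0873
gripper_force: 0.0
```

Emit:
drive_tool(
  increments=[
    [[1, 0, 0, 0, 0], [1, 0, 0, 0, 0], [1, 0, 0, 0, 0], [1, 0, 0, 0, 0], [1, 0, 0, 0, 0]],
  ],
)

```text
time_s: 20.08
tcp_pos: [0.4613, -0.2086, 0.4055]
eef_rot: [-180.0, -0.0, 169.6]
contact_force: [0.2, 0.2, 0.1]
gripper_width: 0.0876
gripper_force: 0.0
```

Run:
```python
from h import *
c=capture("scene")[:,:,::-1];s=r.get_state();print(s["time_s"],s["contact_force"])
cv2.imwrite("pics/f.png",cv2.resize(c[190:400,120:400],(800,600),interpolation=cv2.INTER_CUBIC))
```

```text
20.125 [0.2529771  0.04143937 0.34193763]
```

View pics/f.png

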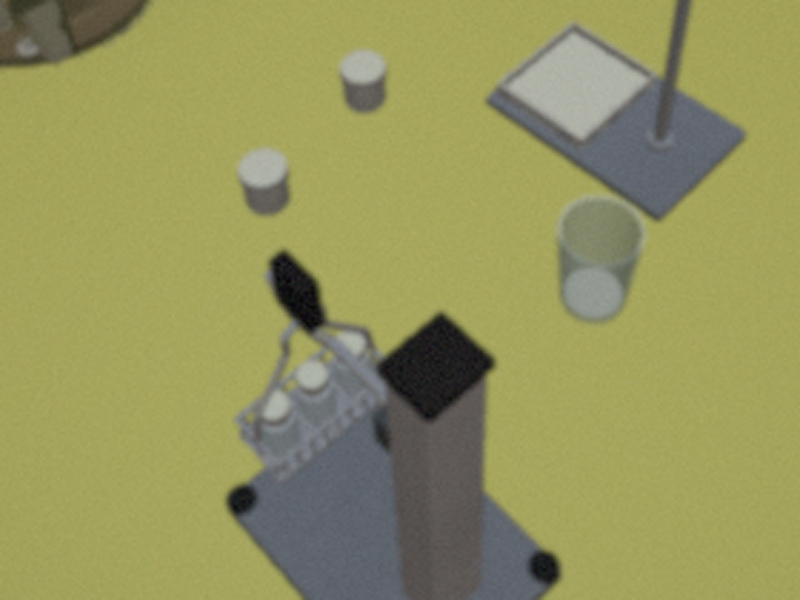

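The basket hangs on the balance hook at about (315,370) with its three vials upright. The jars and beaker are where they were.

```bash
python3 -c "
from plant import job
print(job.close_job())"
```

```text
the job is handed in; nothing more can be done
None
```

The larger basket now hangs by its eye on the balance hook with all three vials upright. It was lowered until the balance carried the whole load (about 57 mm of sink), released with no sign of a jump in the force readings, and the job was handed in at about 20 s.

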